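# Hold a fitter's square home in the corner jig

### The job

The corner jig is about to be checked with the fitter's square: first slide the jig's locking slide by its black knob, away from the fences, to its end stop, so that its tongue is out of the corner. Then pick the square up by its black grip, lay it flat on the jig plate and press it into the corner until both legs lie flush against both fences. Finish still gripping the square and pressing it against both fences - do not let go - and leave the V-block where it stands.

Things in the scene. Friction and masses are not known exactly. Their poses are not given: they have to be found in the camera images.
- jig: Fixed jig: dark steel plate 160 x 230 x 12 mm on the bench. Origin: centre of its underside; z up. Two steel fences, ground and oiled (friction about 0.15) like the plate, 14 mm thick, 14 mm higher than the plate, form an inside corner open towards -x and -y: far fence's inner face at x = +60 mm, side fence's at y = +15 mm. The locking slide lies beyond the side fence (+y).
- jig_corner (a point): Inside corner of the two fences at the level of the plate's upper face (12 mm above the bench); axes as the jig's.
- far_fence: The jig's far fence, fixed: inner face at x = +60 mm, y from -115 to +15 mm; its frame is the jig's own (same origin and axes).
- side_fence: The jig's side fence, fixed: inner face at y = +15 mm, x from -80 to +60 mm, with a 20 mm gap 28 mm from the corner for the locking tongue; its frame is the jig's own (same origin and axes).
- bolt (a joint): Travel of the locking slide along the jig's +y, in m: at 0 its tongue (16 mm wide, 10 mm high) stands 25 mm out of the side fence into the corner and keeps the square off; 0.040 = end stop, tongue fully behind the fence. It starts between 0 and 0.008, slides with about 2 N of friction and stays where it is left.
- bolt_knob (a point): Centre of the locking slide's upright black knob: 16 mm thick along the sliding direction (jig y), 30 mm long across it (jig x), from 20 to 48 mm above the plate; this point is 34 mm above the plate, 46 mm above the bench. Nothing on the jig round it is higher than 14 mm above the plate. Moves with the slide; axes as the jig's.
- square: Loose steel square, 0.35 kg: two legs at right angles, 120 mm long outside, 20 wide, 14 high, joined by a 10 mm high brace that bears a black upright grip. Origin: under the grip, on the underside; z up. Outer faces at x = +40 and y = +40 mm; legs run from the outer corner (+40, +40) to x = -80 and to y = -80. Seated, its axes point along the jig's.
- square_grip (a point): Grip point of the square's black grip, 38 mm above its underside, over its origin; axes as the square's. The grip is 16 mm thick along the square's (+1, +1) diagonal (towards the outer corner) and 50 mm long across it; its top is 52 mm above the underside, fingers have free room beside it down to 14 mm.
- square_corner (a point): Outer corner of the square, on its underside; axes as the square's.
- v_block_small: Bystander: small grey steel V-block, 44 x 40 x 32 mm, origin under its centre. Leave it alone.

How it is judged:
By the outcome, as a careful person would: the job done as asked, in the order asked, and still so for the second after the job is handed in, while the arm keeps its last pose, push and grip.
It also fails if it takes over 54 s, if anything falls off the work surface, if the arm or the gripper's body presses on something with over 40 N, if the wrist force passes 120 N, or if a joint passes its speed limit or range.

### The arm

A 7-joint arm with a two-finger parallel gripper is mounted at the origin on a cart in front of the work surface, level with it; the furniture and walls round the work are solid. World frame = base frame: x ahead of the robot, y to its left, z up, the work surface at z = 0. Lengths are in m, angles in rad, forces in N, time in s.
With the tool pointing down it reaches from about 0.425 to 0.875 m from the base axis. Payload 4.7 kg.
Tool frame: the origin (TCP) lies at the centre of the arm's flange, where the gripper is bolted on; the fingertips stand 182 mm ahead of it and the grasp point (between the pads) lies ahead of it (ctrl.hold_point_z is the z of the grasp point in the tool frame, in m); z points along the fingers, y is the direction in which the jaws open and shut (so a half turn about z gives the same grasp; the last joint's range is limited). The gripper opens to 87 mm and grips with 3 to 60 N. Pads are 19 mm wide; open, the fingers measure 117 mm over their backs; the gripper's body (75 mm by 190 mm) begins 51 mm behind the grasp point.
Start: joints at [-1.125, 0.321, -0.07, 1.45, 0.023, 1.371, -0.057], TCP at [0.272, 0.59, 0.405] pointing down, gripper open.
Joint ranges: [-2.86, 2.86], [-0.3, 2.09], [-1.38, 1.24], [0.06, 2.45], [-1.56, 4.7], [0.09, 2.05], [-2.69, 2.69]. Speed limits (rad/s): [2.57, 2.57, 3.14, 3.14, 3.14, 3.14, 3.14].

### API

Orientations are given as a rotation vector (axis times angle).
In Python, from bench import get_state, imaging, workorder, ctrl gives the robot as it stands.
- The arm moves only by the tool step_arm, never from a script. Its argument "increments" is a list of rows, each an object of numbers: "claw": the opening, from 0 (shut) to 1 (fully open); "tx", "ty", "tz": the shift along the tool's x, y, z in m; "spin": the turn about the tool's z in degrees. A call has 1 to 8 rows; each row is the pose to reach, as a shift and turn from the pose commanded when the call began, along the tool's axes at that moment; what a row does not reach only later rows make up. A row lasts 1/12 s, in which the tool goes at most 41.7 mm and 7.16 degrees, less where a joint would pass 70% of its speed; a pose out of reach is approached as far as the arm can. A call with a gripper value outside its range is refused whole. The fingers move at their own pace and stop on an object; "force" is the grip in N (left out, the last holds). Time passes only in rows, so rows that repeat a pose let the fingers close. It gives the time, the measured TCP pose, the force and the opening at its end, in the units of the state.
- get_state(): the state, without advancing time (a new reading comes with each control period).
- imaging.get_image(name): name is "side" or "top"; returns the picture (420x560x3 uint8, blue, green, red); there is no depth.
- imaging.camera_params(name): a dict with "intrinsics" (3x3 intrinsics, pixels), "distortion" ([k1, k2, p1, p2, k3] as OpenCV has them; the pictures are not rectified), "camera_from_world" (4x4, takes a point from world to camera coordinates). Camera axes: x right, y down, z forward; pixel columns grow to the right and rows downward; lengths in m; the calibration is good to about 2 mm. A picture is of the moment at which its call begins. camera_params takes no time and is no camera call.
- workorder.close_job(): hands the job in, once; it reports no verdict.
The state is a dict: "time": time; "joint_positions": joint angles; "qd": joint speeds; "joint_torque": joint torques, N m; "position": TCP position; "tool_rot": TCP orientation; "ft_force": force on the tool from outside, world axes, zero at the start; "torque": the same for the moment, N m; "grip_width": opening from 0.0 (shut) to 1.0 (fully open).
Only numpy, scipy, OpenCV 4.12 (cv2) and the standard library are available. Lean on these libraries where they do the work, as an engineer would, in place of code of your own. Each camera call takes 0.05 s, during which the arm holds its last target. There are 200 camera calls.

## Working session

There is one attempt and no reset: what is moved stays moved. The work goes in short steps, Python scripts to look and compute and a tool call to move; the robot and the scene stay as the last step left them, time stands still between calls to the robot, and variables do not carry over. Pictures are saved under pics/ and viewed, on a budget of 10 in all, crops included, one or two more only if the job needs it, and the job is handed in when it is done.

Besides the shell and the picture viewer there is one more tool, called after "Call:" as a command line: name --argument value ..., lists and objects as JSON in quotes. step_arm: Moves the arm, as the interface text tells. Its arguments: {"type":"object","properties":{"increments":{"type":"array"},"force":{"type":"number"}},"required":["increments"]}

```bash
mkdir -p pics; ls
python3 - <<'E'
from bench import get_state, imaging, ctrl
import cv2,numpy as np
np.set_printoptions(precision=4,suppress=True)
s=get_state();print(s, ctrl.hold_point_z)
for n in("top","side"):
    im=imaging.get_image(n);cv2.imwrite(f"pics/{n}0.png",im)
    p=imaging.camera_params(n);print(n,p)
a=cv2.imread("pics/top0.png");b=cv2.imread("pics/side0.png")
E
```

```text
pics
{'time': 0.0, 'joint_positions': array([-1.1249,  0.3218, -0.0701,  1.4517,  0.0226,  1.3708, -0.0569]), 'qd': array([ 0.0021,  0.0008,  0.0003,  0.0014, -0.0008,  0.0005, -0.0024]), 'joint_torque': array([  0.0011, -49.1306,  -0.4033, -31.2518,  -0.064 ,   0.0438,
         0.0002]), 'position': array([0.272 , 0.5901, 0.4037]), 'tool_rot': array([-0.6729, -3.0684,  0.0029]), 'ft_force': array([ 0.0059, -0.3181, -0.6191]), 'torque': array([-0.0028, -0.0197, -0.0069]), 'grip_width': 1.0005081738939112} 0.1635
top {'intrinsics': array([[429.5263,   0.    , 276.4508],
       [  0.    , 429.5263, 206.6356],
       [  0.    ,   0.    ,   1.    ]]), 'distortion': array([-0.1326,  0.    ,  0.    ,  0.    ,  0.    ]), 'camera_from_world': array([[-0.016 , -0.9997, -0.0176,  0.1252],
       [-0.9913,  0.0181, -0.1302,  0.5366],
       [ 0.1305,  0.0153, -0.9913,  0.8991],
       [ 0.    ,  0.    ,  0.    ,  1.    ]])}
side {'intrinsics': array([[420.6949,   0.    , 281.6488],
       [  0.    , 420.6949, 203.3773],
       [  0.    ,   0.    ,   1.    ]]), 'distortion': array([-0.0713,  0.    ,  0.    ,  0.    ,  0.    ]), 'camera_from_world': array([[-0.9916, -0.1294, -0.0046,  0.5573],
       [-0.0773,  0.6201, -0.7807,  0.0241],
       [ 0.1039, -0.7738, -0.6249,  0.8898],
       [ 0.    ,  0.    ,  0.    ,  1.    ]])}
```

View pics/top0.png

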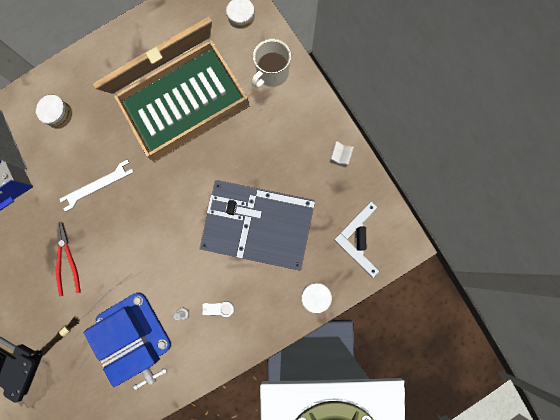

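View pics/side0.png

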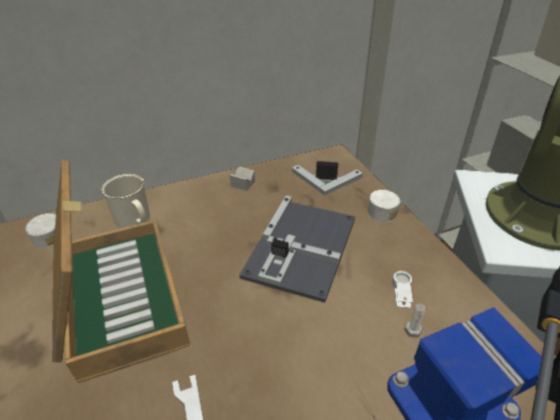

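The top view shows the jig plate with corners near (215,181), (314,203), (300,270) and (201,248), and its knob at (231,207). The square's outer corner is at about (337,239), its leg tips near (375,204) and (376,275), and its grip at (361,238). In the side view the knob is at (280,246) and the grip at (327,170).

```bash
cat > h.py <<'E'
from bench import get_state, imaging, ctrl
import cv2,numpy as np
from scipy.spatial.transform import Rotation as R
np.set_printoptions(precision=4,suppress=True)
def ray(n,px):
    p=imaging.camera_params(n);T=p["camera_from_world"]
    u=cv2.undistortPoints(np.float64(px).reshape(-1,1,2),p["intrinsics"],p["distortion"])[:,0]
    d=np.c_[u,np.ones(len(u))]@T[:3,:3]
    return -T[:3,:3].T@T[:3,3],d
def plane(n,px,z):
    o,d=ray(n,px);return (o+d*((z-o[2])/d[:,2])[:,None])[:,:2]
def proj(n,P):
    p=imaging.camera_params(n);T=p["camera_from_world"]
    return cv2.projectPoints(np.float64(P).reshape(-1,1,3),cv2.Rodrigues(T[:3,:3])[0],T[:3,3],p["intrinsics"],p["distortion"])[0][:,0]
def fit(M,W): # 2D rigid: W = R M + t
    m,w=M.mean(0),W.mean(0);A=M-m;B=W-w
    a=np.arctan2((A[:,0]*B[:,1]-A[:,1]*B[:,0]).sum(),(A*B).sum())
    r=np.array([[np.cos(a),-np.sin(a)],[np.sin(a),np.cos(a)]]);t=w-r@m
    return np.degrees(a),t,W-(M@r.T+t)
def blob(im,box,thr=45):
    x0,y0,x1,y1=box;m=(im[y0:y1,x0:x1].max(2)<thr).astype(np.uint8)
    n,l,s,c=cv2.connectedComponentsWithStats(m);i=1+np.argmax(s[1:,4])
    return c[i]+[x0,y0],s[i]+[x0,y0,0,0,0],cv2.minAreaRect(cv2.findNonZero((l==i).astype(np.uint8)))[1:]
def tri(a,b):
    (o1,d1),(o2,d2)=ray("top",[a]),ray("side",[b]);d1=d1[0]/np.linalg.norm(d1);d2=d2[0]/np.linalg.norm(d2)
    k=np.linalg.lstsq(np.c_[d1,-d2],o2-o1,rcond=None)[0];p,q=o1+k[0]*d1,o2+k[1]*d2
    return (p+q)/2,np.linalg.norm(p-q)
def sub(im,pts,w=4):
    g=cv2.cvtColor(im,cv2.COLOR_BGR2GRAY)
    return cv2.cornerSubPix(g,np.float32(pts).reshape(-1,1,2),(w,w),(-1,-1),(3,50,.01))[:,0]
E
python3 - <<'E'
from h import *
t=cv2.imread("pics/top0.png");s=cv2.imread("pics/side0.png")
J=np.array([[.08,.115],[.08,-.115],[-.08,-.115],[-.08,.115]])
S=np.array([[.04,.04],[.04,-.08],[-.08,.04]])
for n,im,j,q in(("top",t,[(215,181),(314,203),(300,270),(201,248)],[(337,239),(374,203),(376,276)]),
  ("side",s,[(243,277),(289,202),(355,213),(324,294)],None)):
    c=sub(im,j);print(n,c.tolist());print("jig",*fit(J,plane(n,c,.012)))
    if q:
        c=sub(im,q);print(c.tolist());W=plane(n,c,.014);print(W)
        print("sq",*fit(S,W));print(*fit(S[:, ::-1],W))
k1=blob(t,(215,195,245,220));k2=blob(s,(265,232,295,262));g1=blob(t,(345,215,380,260));g2=blob(s,(305,150,345,185))
for a in(k1,k2,g1,g2):print(a)
print("knob",tri(k1[0],k2[0]),"grip",tri(g1[0],g2[0]))
print("topz knob",plane("top",[k1[0]],.055),"grip",plane("top",[g1[0]],.045))
h=np.hstack([cv2.resize(t[170:290,195:390],None,fx=4,fy=4,interpolation=cv2.INTER_CUBIC)])
cv2.imwrite("pics/crop1.png",h)
E
```

```text
top [[214.5968017578125, 180.34963989257812], [314.0, 203.0], [300.1115417480469, 270.4344482421875], [199.28456115722656, 248.56509399414062]]
jig -13.269959950133794 [0.5009 0.161 ] [[-0.0007  0.001 ]
 [-0.0038  0.0016]
 [ 0.003  -0.0008]
 [ 0.0015 -0.0017]]
[[334.24554443359375, 238.95391845703125], [374.0, 203.0], [372.6554870605469, 274.7964782714844]]
[[ 0.4672 -0.0103]
 [ 0.5458 -0.1022]
 [ 0.3867 -0.0927]]
sq 42.31721420673027 [ 0.4666 -0.0684] [[-0.002   0.0016]
 [-0.0042 -0.0016]
 [ 0.0062 -0.    ]]
-140.00429558329307 [ 0.4666 -0.0684] [[ 0.0056  0.1145]
 [-0.0078 -0.0546]
 [ 0.0022 -0.0599]]
side [[243.0, 277.0], [288.93194580078125, 199.77711486816406], [355.0448303222656, 216.86346435546875], [324.0, 294.0]]
jig -13.213218764240095 [0.4978 0.1611] [[-0.005   0.0061]
 [-0.0074  0.0004]
 [ 0.0059  0.0037]
 [ 0.0066 -0.0103]]
(array([230.623, 206.623]), array([226, 201,  11,  14,  61]), ((7.981226921081543, 13.06816291809082), 15.255120277404785))
(array([280.678 , 246.1525]), array([272, 240,  16,  17, 118]), ((18.053199768066406, 11.267245292663574), 39.80556869506836))
(array([359.4946, 238.4839]), array([356, 227,  10,  23,  93]), ((22.0, 9.0), 90.0))
(array([326.4881, 170.3525]), array([317, 163,  20,  16, 295]), ((15.0, 19.0), 90.0))
knob (array([0.5371, 0.2143, 0.0507]), np.float64(0.003000616987839896)) grip (array([ 0.4661, -0.0632,  0.0319]), np.float64(0.00014837640651616904))
topz knob [[0.538  0.2138]] grip [[ 0.4655 -0.0609]]
```

View pics/crop1.png

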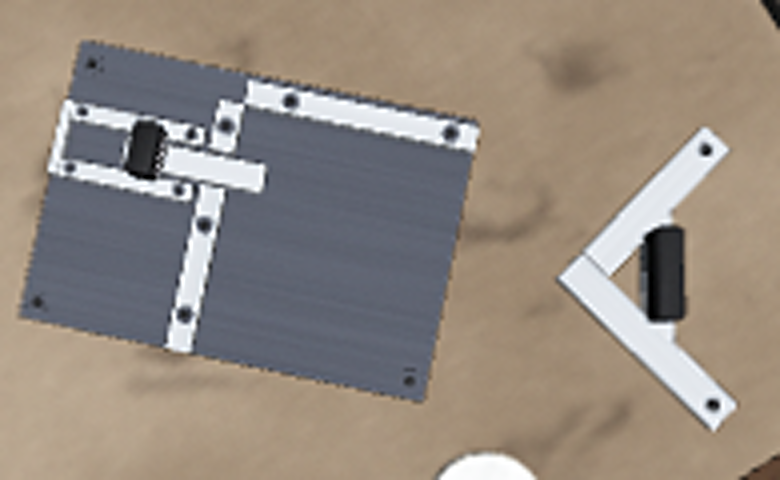

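The crop gives cleaner corners. In crop pixels the plate is at (80,40), (480,122), (425,403) and (20,318). The square's outer corner is at (557,279) and its tips are at (707,127) and (716,431).

Run:
```python
from h import *
f=lambda L:np.float64(L)/4-.375+[195,170]
J=np.array([[.08,.115],[.08,-.115],[-.08,-.115],[-.08,.115]])
S=np.array([[.04,.04],[.04,-.08],[-.08,.04],[.02,-.08],[-.08,.02]])
a,t,e=fit(J,plane("top",f([(80,40),(480,122),(425,403),(20,318)]),.012));print("jig",a,t,e)
b,u,e=fit(S,plane("top",f([(557,279),(707,127),(716,431),(730,148),(737,406)]),.014));print("sq",b,u,e)
r=R.from_euler('z',a,degrees=True).as_matrix()[:2,:2]
# fence inner corner at fence top z=.026, knob in jig coords
print("knob jig",r.T@(np.array([.5375,.214])-t))
print("corner",r@[.06,.015]+t,"seated origin",r@[.02,-.025]+t)
s=get_state();M=R.from_rotvec(s["tool_rot"]).as_matrix();print(M,s["position"])
```

```text
jig -12.548907775101094 [0.5026 0.16  ] [[ 0.0005  0.0006]
 [-0.0007  0.0004]
 [ 0.0001 -0.0002]
 [ 0.0001 -0.0008]]
sq 44.37210962672861 [ 0.4659 -0.0663] [[-0.0002  0.0003]
 [-0.0009 -0.001 ]
 [ 0.0002 -0.001 ]
 [ 0.0013  0.0006]
 [-0.0004  0.0011]]
knob jig [0.0223 0.0603]
corner [0.5644 0.1616] seated origin [0.5167 0.1312]
[[-0.9082  0.4184 -0.0007]
 [ 0.4184  0.9082 -0.0016]
 [-0.0001 -0.0017 -1.    ]] [0.272  0.5902 0.4038]
```

Call:
step_arm --increments '[{"tx": -0.035, "ty": -0.02, "spin": -2}, {"tx": -0.07, "ty": -0.04, "spin": -4}, {"tx": -0.105, "ty": -0.06, "spin": -6}, {"tx": -0.14, "ty": -0.08, "spin": -8}, {"tx": -0.175, "ty": -0.1, "spin": -10}, {"tx": -0.21, "ty": -0.12, "spin": -12}, {"tx": -0.245, "ty": -0.14, "spin": -12.15}, {"tx": -0.28, "ty": -0.16, "spin": -12.15, "claw": 0.7}]' --force 25

```text
invalid input at $.increments[0]: expected keys claw, tx, ty, tz, spin
```

```bash
cat > st.py <<'E'
from h import *
import sys
def go(x,y,z,ang=None):
    s=get_state();M=R.from_rotvec(s["tool_rot"]).as_matrix();p=s["position"]
    a=np.degrees(np.arctan2(M[1,1],M[0,1]))
    print("t",s["time"],"p",p,"yaw_y",a,"F",s["ft_force"],"grip",s["grip_width"],"tilt",M[2,:2])
    print("tool shift",M.T@(np.array([x,y,z])-p), "spin",None if ang is None else a-ang)
if len(sys.argv)>1: go(*map(float,sys.argv[1:]))
E
python3 st.py .5375 .214 .2135 77.45
```

```text
t 0.1 p [0.272  0.5902 0.4038] yaw_y 65.26340916017183 F [ 0.1152 -0.7084  0.0071] grip 1.0009970788914622 tilt [-0.0001 -0.0017]
tool shift [-0.3986 -0.2302  0.1907] spin -12.18659083982817
```

All keys are required in every row.

Call:
step_arm --increments '[{"claw": 1, "tx": -0.035, "ty": -0.02, "tz": 0, "spin": -2}, {"claw": 1, "tx": -0.07, "ty": -0.04, "tz": 0, "spin": -4}, {"claw": 1, "tx": -0.105, "ty": -0.06, "tz": 0, "spin": -6}, {"claw": 1, "tx": -0.14, "ty": -0.08, "tz": 0, "spin": -8}, {"claw": 1, "tx": -0.175, "ty": -0.1, "tz": 0, "spin": -10}, {"claw": 0.7, "tx": -0.21, "ty": -0.12, "tz": 0, "spin": -12}, {"claw": 0.7, "tx": -0.245, "ty": -0.14, "tz": 0, "spin": -12.2}, {"claw": 0.7, "tx": -0.28, "ty": -0.16, "tz": 0, "spin": -12.2}]' --force 25

```text
time: 0.77
position: [0.4601, 0.3259, 0.4045]
tool_rot: [-0.342, -3.123, 0.0]
ft_force: [0.9, 0.7, 0.8]
grip_width: 0.852
```

```bash
python3 st.py .5375 .214 .2135 77.45
```

```text
t 0.7667 p [0.4601 0.3259 0.4045] yaw_y 77.48125365111159 F [0.8994 0.6832 0.8266] grip 0.8515032644379157 tilt [ 0.0003 -0.0001]
tool shift [-0.0999 -0.0925  0.191 ] spin 0.031253651111583736
```

Call:
step_arm --increments '[{"claw": 0.7, "tx": -0.025, "ty": -0.023, "tz": 0.02, "spin": 0}, {"claw": 0.7, "tx": -0.05, "ty": -0.046, "tz": 0.03, "spin": 0}, {"claw": 0.7, "tx": -0.075, "ty": -0.07, "tz": 0.05, "spin": 0}, {"claw": 0.7, "tx": -0.1, "ty": -0.0925, "tz": 0.065, "spin": 0}, {"claw": 0.7, "tx": -0.1, "ty": -0.0925, "tz": 0.1, "spin": 0}, {"claw": 0.7, "tx": -0.1, "ty": -0.0925, "tz": 0.12, "spin": 0}, {"claw": 0.7, "tx": -0.1, "ty": -0.0925, "tz": 0.125, "spin": 0}, {"claw": 0.7, "tx": -0.1, "ty": -0.0925, "tz": 0.125, "spin": 0}]'

```text
time: 1.43
position: [0.536, 0.2157, 0.2777]
tool_rot: [-0.342, -3.119, 0.004]
ft_force: [-0.9, 1.1, -0.2]
grip_width: 0.698
```

```bash
python3 st.py .5375 .214 .2135 77.45; python3 -c "
from h import *
for n in('top','side'):
    im=imaging.get_image(n);cv2.imwrite(f'pics/{n}1.png',im)
a=cv2.imread('pics/top1.png')[130:290,150:350];b=cv2.imread('pics/side1.png')[150:310,190:390]
cv2.imwrite('pics/c1.png',np.hstack([cv2.resize(a,None,fx=2,fy=2),cv2.resize(b,None,fx=2,fy=2)]))"
```

```text
t 1.4333 p [0.536  0.2157 0.2777] yaw_y 77.47527767928823 F [-0.8919  1.0937 -0.1531] grip 0.6975756774383914 tilt [ 0.0034 -0.0027]
tool shift [-0.002  -0.0012  0.0642] spin 0.025277679288223
```

View pics/c1.png

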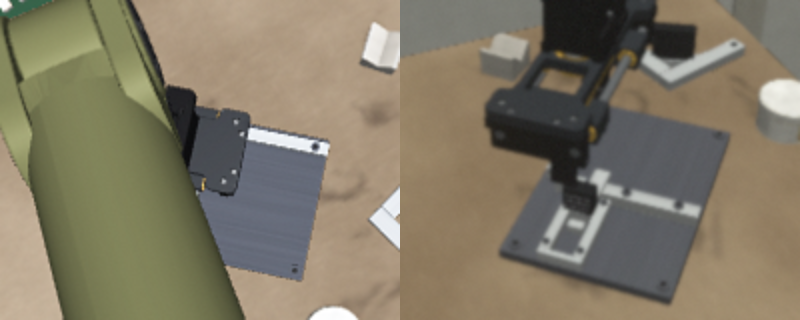

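The gripper hangs directly over the knob: in the side half of the composite the finger is just above it at about (580,190). I'll go down and grip.

Call:
step_arm --increments '[{"claw": 0.7, "tx": -0.002, "ty": -0.001, "tz": 0.02, "spin": 0}, {"claw": 0.7, "tx": -0.002, "ty": -0.001, "tz": 0.04, "spin": 0}, {"claw": 0.7, "tx": -0.002, "ty": -0.001, "tz": 0.055, "spin": 0}, {"claw": 0.7, "tx": -0.002, "ty": -0.001, "tz": 0.064, "spin": 0}, {"claw": 0.7, "tx": -0.002, "ty": -0.001, "tz": 0.064, "spin": 0}, {"claw": 0, "tx": -0.002, "ty": -0.001, "tz": 0.064, "spin": 0}, {"claw": 0, "tx": -0.002, "ty": -0.001, "tz": 0.064, "spin": 0}, {"claw": 0, "tx": -0.002, "ty": -0.001, "tz": 0.064, "spin": 0}]' --force 25

```text
time: 2.2
position: [0.5393, 0.2148, 0.2174]
tool_rot: [0.343, 3.12, 0.002]
ft_force: [0.7, 0.0, -1.1]
grip_width: 0.554
```

Call:
step_arm --increments '[{"claw": 0, "tx": 0, "ty": 0, "tz": 0, "spin": 0}, {"claw": 0, "tx": 0, "ty": 0, "tz": 0, "spin": 0}, {"claw": 0, "tx": 0, "ty": 0, "tz": 0, "spin": 0}, {"claw": 0, "tx": 0, "ty": 0, "tz": 0, "spin": 0}]'

```text
time: 2.53
position: [0.5387, 0.2144, 0.216]
tool_rot: [0.343, 3.122, 0.0]
ft_force: [0.3, 0.6, -0.3]
grip_width: 0.256
```

```bash
python3 st.py .5375 .214 .2135 77.45
```

```text
t 2.5333 p [0.5387 0.2144 0.216 ] yaw_y 77.45848348956066 F [ 0.2992  0.626  -0.3426] grip 0.2559113177978784 tilt [-0.0003  0.0003]
tool shift [ 0.0011 -0.0007  0.0025] spin 0.008483489560660473
```

Call:
step_arm --increments '[{"claw": 0, "tx": 0, "ty": 0, "tz": 0, "spin": 0}, {"claw": 0, "tx": 0, "ty": 0, "tz": 0, "spin": 0}, {"claw": 0, "tx": 0, "ty": 0, "tz": 0, "spin": 0}, {"claw": 0, "tx": 0, "ty": 0.005, "tz": 0, "spin": 0}, {"claw": 0, "tx": 0, "ty": 0.01, "tz": 0, "spin": 0}, {"claw": 0, "tx": 0, "ty": 0.015, "tz": 0, "spin": 0}, {"claw": 0, "tx": 0, "ty": 0.02, "tz": 0, "spin": 0}, {"claw": 0, "tx": 0, "ty": 0.025, "tz": 0, "spin": 0}]'

```text
time: 3.2
position: [0.5443, 0.2394, 0.2158]
tool_rot: [0.343, 3.123, -0.0]
ft_force: [-1.3, -2.3, 2.3]
grip_width: 0.184
```

Call:
step_arm --increments '[{"claw": 0, "tx": 0, "ty": 0.003, "tz": 0, "spin": 0}, {"claw": 0, "tx": 0, "ty": 0.006, "tz": 0, "spin": 0}, {"claw": 0, "tx": 0, "ty": 0.006, "tz": 0, "spin": 0}, {"claw": 0, "tx": 0, "ty": 0.006, "tz": 0, "spin": 0}]'

```text
time: 3.53
position: [0.5456, 0.2456, 0.2159]
tool_rot: [0.342, 3.122, 0.003]
ft_force: [1.2, 0.4, 0.4]
grip_width: 0.186
```

```bash
python3 st.py .5387 .2144 .2135 77.45
```

```text
t 3.5333 p [0.5456 0.2456 0.2159] yaw_y 77.49153697691415 F [1.1954 0.3557 0.3986] grip 0.18572626269534745 tilt [-0.0008  0.0017]
tool shift [-0.     -0.0319  0.0023] spin 0.04153697691414493
```

Call:
step_arm --increments '[{"claw": 0, "tx": 0, "ty": 0.002, "tz": 0, "spin": 0}, {"claw": 0, "tx": 0, "ty": 0.004, "tz": 0, "spin": 0}, {"claw": 0, "tx": 0, "ty": 0.004, "tz": 0, "spin": 0}, {"claw": 0, "tx": 0, "ty": 0.004, "tz": 0, "spin": 0}]'

```text
time: 3.87
position: [0.5463, 0.2478, 0.2158]
tool_rot: [-0.344, -3.122, 0.002]
ft_force: [-1.2, -4.0, 4.3]
grip_width: 0.185
```

Call:
step_arm --increments '[{"claw": 0, "tx": 0, "ty": 0.002, "tz": 0, "spin": 0}, {"claw": 0, "tx": 0, "ty": 0.004, "tz": 0, "spin": 0}, {"claw": 0, "tx": 0, "ty": 0.004, "tz": 0, "spin": 0}, {"claw": 0, "tx": 0, "ty": 0.004, "tz": 0, "spin": 0}]'

```text
time: 4.2
position: [0.5469, 0.2487, 0.2157]
tool_rot: [-0.347, -3.119, 0.01]
ft_force: [-5.6, -11.8, 8.9]
grip_width: 0.177
```

Force rises to 13 N with the tool stalled, so the slide is at its stop. I'll release, rise and head over to the square.

Call:
step_arm --increments '[{"claw": 0.6, "tx": 0, "ty": 0, "tz": 0, "spin": 0}, {"claw": 0.6, "tx": 0, "ty": 0, "tz": 0, "spin": 0}, {"claw": 0.6, "tx": 0, "ty": 0, "tz": 0, "spin": 0}, {"claw": 0.6, "tx": 0, "ty": -0.003, "tz": 0, "spin": 0}, {"claw": 0.6, "tx": 0, "ty": -0.003, "tz": -0.02, "spin": 0}, {"claw": 0.6, "tx": 0, "ty": -0.003, "tz": -0.05, "spin": 0}, {"claw": 0.6, "tx": 0, "ty": -0.003, "tz": -0.08, "spin": 0}, {"claw": 0.6, "tx": 0, "ty": -0.003, "tz": -0.1, "spin": 0}]'

```text
time: 4.87
position: [0.5467, 0.2506, 0.3185]
tool_rot: [0.341, 3.121, 0.005]
ft_force: [0.5, 0.1, 0.0]
grip_width: 0.587
```

```bash
python3 st.py .466 -.0655 .2715 89.4
```

```text
t 4.8667 p [0.5467 0.2506 0.3185] yaw_y 77.5242529476587 F [0.5264 0.1365 0.0275] grip 0.5874162504168063 tilt [-0.0022  0.0032]
tool shift [ 0.0106 -0.3262  0.0459] spin -11.87574705234131
```

Call:
step_arm --increments '[{"claw": 0.7, "tx": 0.0, "ty": -0.02, "tz": 0, "spin": -2}, {"claw": 0.7, "tx": 0.003, "ty": -0.06, "tz": 0, "spin": -4}, {"claw": 0.7, "tx": 0.005, "ty": -0.1, "tz": 0, "spin": -6}, {"claw": 0.7, "tx": 0.006, "ty": -0.14, "tz": 0, "spin": -8}, {"claw": 0.7, "tx": 0.008, "ty": -0.18, "tz": 0, "spin": -10}, {"claw": 0.7, "tx": 0.01, "ty": -0.22, "tz": 0, "spin": -11.9}, {"claw": 0.7, "tx": 0.0105, "ty": -0.26, "tz": 0, "spin": -11.9}, {"claw": 0.7, "tx": 0.0105, "ty": -0.3, "tz": 0, "spin": -11.9}]'

```text
time: 5.53
position: [0.4703, -0.0419, 0.3158]
tool_rot: [0.015, 3.14, 0.002]
ft_force: [0.6, -0.2, 0.2]
grip_width: 0.699
```

Call:
step_arm --increments '[{"claw": 0.7, "tx": 0, "ty": -0.015, "tz": 0.01, "spin": 0}, {"claw": 0.7, "tx": 0, "ty": -0.026, "tz": 0.02, "spin": 0}, {"claw": 0.7, "tx": 0, "ty": -0.026, "tz": 0.03, "spin": 0}, {"claw": 0.7, "tx": 0, "ty": -0.026, "tz": 0.04, "spin": 0}]'

```text
time: 5.87
position: [0.4709, -0.0665, 0.2752]
tool_rot: [0.018, 3.141, 0.002]
ft_force: [-0.9, 1.0, 0.2]
grip_width: 0.7
```

```bash
python3 st.py .466 -.0655 .2015 89.4; python3 -c "
from h import *
for n in('top','side'):
    im=imaging.get_image(n);cv2.imwrite(f'pics/{n}2.png',im)
a=cv2.imread('pics/top2.png')[160:290,190:390];b=cv2.imread('pics/side2.png')[140:300,220:390]
cv2.imwrite('pics/c2.png',np.hstack([cv2.resize(a,(400,320)),cv2.resize(b,(400,320))]))"
```

```text
t 5.8667 p [ 0.4709 -0.0665  0.2752] yaw_y 89.33847653863592 F [-0.8578  1.0322  0.1557] grip 0.7000276260725254 tilt [-0.0009  0.001 ]
tool shift [0.005  0.0009 0.0737] spin -0.06152346136408937
```

View pics/c2.png

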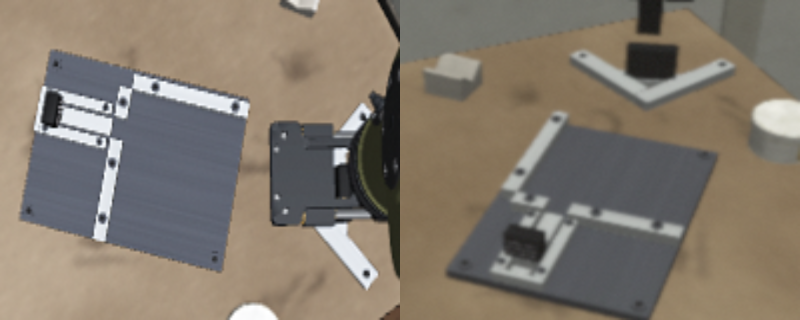

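The tongue is fully behind the fence, with the knob at the outer end of its slot (top half of the composite, about (50,108)). The fingers are over the grip, at about (650,15) against the grip at (652,60) in the side half.

Call:
step_arm --increments '[{"claw": 0.7, "tx": -0.0, "ty": 0.001, "tz": 0.02, "spin": 0}, {"claw": 0.7, "tx": 0.005, "ty": 0.001, "tz": 0.04, "spin": 0}, {"claw": 0.7, "tx": 0.005, "ty": 0.001, "tz": 0.06, "spin": 0}, {"claw": 0.7, "tx": 0.005, "ty": 0.001, "tz": 0.07, "spin": 0}, {"claw": 0.7, "tx": 0.005, "ty": 0.001, "tz": 0.073, "spin": 0}, {"claw": 0.7, "tx": 0.005, "ty": 0.001, "tz": 0.073, "spin": 0}, {"claw": 0, "tx": 0.005, "ty": 0.001, "tz": 0.073, "spin": 0}, {"claw": 0, "tx": 0.005, "ty": 0.001, "tz": 0.073, "spin": 0}]' --force 40

```text
time: 6.63
position: [0.4666, -0.0658, 0.2039]
tool_rot: [0.017, 3.139, 0.0]
ft_force: [0.7, 0.1, 0.8]
grip_width: 0.62
```

Call:
step_arm --increments '[{"claw": 0, "tx": 0, "ty": 0, "tz": 0, "spin": 0}, {"claw": 0, "tx": 0, "ty": 0, "tz": 0, "spin": 0}, {"claw": 0, "tx": 0, "ty": 0, "tz": 0, "spin": 0}, {"claw": 0, "tx": 0, "ty": 0, "tz": 0, "spin": 0}, {"claw": 0, "tx": 0, "ty": 0, "tz": 0, "spin": 0}, {"claw": 0, "tx": 0, "ty": 0, "tz": 0, "spin": 0}, {"claw": 0, "tx": 0, "ty": 0, "tz": 0, "spin": 0}, {"claw": 0, "tx": 0, "ty": 0, "tz": 0, "spin": 0}]'

```text
time: 7.3
position: [0.4659, -0.0659, 0.2028]
tool_rot: [0.018, 3.141, 0.0]
ft_force: [-1.7, 0.9, 0.8]
grip_width: 0.18
```

```bash
python3 st.py .466 -.0655 .2515 89.4
```

```text
t 7.3 p [ 0.4659 -0.0659  0.2028] yaw_y 89.36146303632874 F [-1.7306  0.945   0.7906] grip 0.17985115384394867 tilt [-0.0001  0.0002]
tool shift [-0.0001  0.0004 -0.0487] spin -0.03853696367126247
```

Call:
step_arm --increments '[{"claw": 0, "tx": 0, "ty": 0, "tz": -0.01, "spin": 0}, {"claw": 0, "tx": 0, "ty": 0, "tz": -0.03, "spin": 0}, {"claw": 0, "tx": 0, "ty": 0, "tz": -0.05, "spin": 3}, {"claw": 0, "tx": 0, "ty": 0, "tz": -0.06, "spin": 8}, {"claw": 0, "tx": 0, "ty": 0, "tz": -0.06, "spin": 14}, {"claw": 0, "tx": 0, "ty": 0, "tz": -0.06, "spin": 20}, {"claw": 0, "tx": 0, "ty": 0, "tz": -0.06, "spin": 25}, {"claw": 0, "tx": 0, "ty": 0, "tz": -0.06, "spin": 28}]'

```text
time: 7.97
position: [0.4653, -0.066, 0.2628]
tool_rot: [-0.783, -3.041, 0.0]
ft_force: [-0.9, -0.2, -4.4]
grip_width: 0.176
```

```bash
python3 st.py .5024 .1221 .2628 32.45
```

```text
t 7.9667 p [ 0.4653 -0.066   0.2628] yaw_y 61.11542932592763 F [-0.9462 -0.1988 -4.4443] grip 0.17563530574634392 tilt [ 0.001  -0.0005]
tool shift [ 0.0583  0.1826 -0.0001] spin 28.665429325927626
```

Call:
step_arm --increments '[{"claw": 0, "tx": 0.004, "ty": 0.012, "tz": 0, "spin": 2}, {"claw": 0, "tx": 0.011, "ty": 0.035, "tz": 0, "spin": 6}, {"claw": 0, "tx": 0.02, "ty": 0.063, "tz": 0, "spin": 11}, {"claw": 0, "tx": 0.03, "ty": 0.095, "tz": 0, "spin": 16}, {"claw": 0, "tx": 0.04, "ty": 0.125, "tz": 0, "spin": 21}, {"claw": 0, "tx": 0.05, "ty": 0.155, "tz": 0, "spin": 26}, {"claw": 0, "tx": 0.056, "ty": 0.175, "tz": 0, "spin": 28}, {"claw": 0, "tx": 0.058, "ty": 0.1825, "tz": 0, "spin": 28.6}]'

```text
time: 8.63
position: [0.502, 0.1263, 0.2627]
tool_rot: [-1.499, -2.76, -0.002]
ft_force: [0.2, 0.1, -3.4]
grip_width: 0.174
```

Call:
step_arm --increments '[{"claw": 0, "tx": 0, "ty": 0, "tz": 0.01, "spin": 0}, {"claw": 0, "tx": 0, "ty": 0, "tz": 0.02, "spin": 0}, {"claw": 0, "tx": 0, "ty": 0, "tz": 0.025, "spin": 0}, {"claw": 0, "tx": 0, "ty": 0, "tz": 0.025, "spin": 0}]'

```text
time: 8.97
position: [0.5012, 0.1198, 0.2354]
tool_rot: [-1.507, -2.754, 0.007]
ft_force: [-1.0, 0.0, -3.9]
grip_width: 0.181
```

```bash
python3 st.py .5024 .1221 .2138 32.45; python3 -c "
from h import *
for n in('top','side'):
    im=imaging.get_image(n);cv2.imwrite(f'pics/{n}3.png',im)
a=cv2.imread('pics/top3.png')[160:290,190:350];b=cv2.imread('pics/side3.png')[180:310,230:390]
cv2.imwrite('pics/c3.png',np.hstack([cv2.resize(a,(400,325)),cv2.resize(b,(400,325))]))"
```

```text
t 8.9667 p [0.5012 0.1198 0.2354] yaw_y 32.62356766846506 F [-1.0058  0.0184 -3.9178] grip 0.18075857334300358 tilt [ 0.0004 -0.005 ]
tool shift [0.0012 0.0024 0.0216] spin 0.17356766846505423
```

View pics/c3.png

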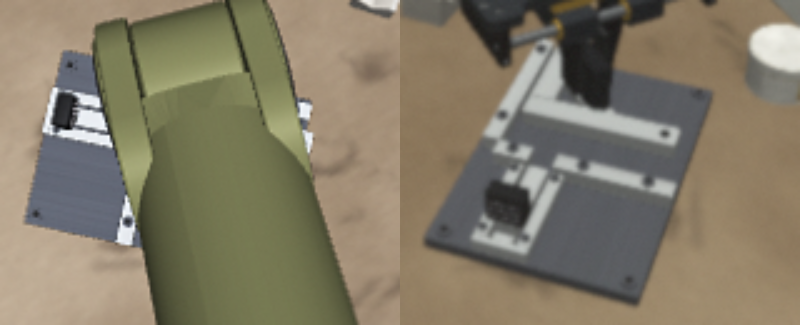

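The square hangs inside the corner with clearance, its legs parallel to the fences. Its side leg in the side view runs at composite (525,100)–(680,138), and the fence at (555,160)–(675,190). I'll lower it.

Call:
step_arm --increments '[{"claw": 0, "tx": 0.001, "ty": 0.001, "tz": 0.008, "spin": 0.1}, {"claw": 0, "tx": 0.001, "ty": 0.001, "tz": 0.014, "spin": 0.1}, {"claw": 0, "tx": 0.001, "ty": 0.001, "tz": 0.018, "spin": 0.1}, {"claw": 0, "tx": 0.001, "ty": 0.001, "tz": 0.021, "spin": 0.1}, {"claw": 0, "tx": 0.001, "ty": 0.001, "tz": 0.022, "spin": 0.1}, {"claw": 0, "tx": 0.001, "ty": 0.001, "tz": 0.022, "spin": 0.1}, {"claw": 0, "tx": 0.001, "ty": 0.001, "tz": 0.022, "spin": 0.1}]'

```text
time: 9.65
position: [0.5028, 0.1235, 0.2159]
tool_rot: [1.507, 2.756, 0.0]
ft_force: [0.1, -0.7, -3.0]
grip_width: 0.183
```

```bash
python3 st.py .5167 .1312 .2148 32.45
```

```text
t 9.65 p [0.5028 0.1235 0.2159] yaw_y 32.6627658250283 F [ 0.1071 -0.6559 -3.0454] grip 0.18255161713708712 tilt [-0.0001  0.0003]
tool shift [-0.001   0.0159  0.0011] spin 0.2127658250282991
```

Call:
step_arm --increments '[{"claw": 0, "tx": 0, "ty": 0, "tz": 0.001, "spin": 0.1}, {"claw": 0, "tx": 0, "ty": 0, "tz": 0.002, "spin": 0.2}, {"claw": 0, "tx": 0, "ty": 0, "tz": 0.002, "spin": 0.2}, {"claw": 0, "tx": 0, "ty": 0, "tz": 0.002, "spin": 0.2}]'

```text
time: 9.98
position: [0.5032, 0.1236, 0.2148]
tool_rot: [1.512, 2.753, 0.002]
ft_force: [-1.9, -1.0, 4.6]
grip_width: 0.184
```

Call:
step_arm --increments '[{"claw": 0, "tx": 0, "ty": 0, "tz": 0.001, "spin": 0}, {"claw": 0, "tx": 0, "ty": 0, "tz": 0.001, "spin": 0}, {"claw": 0, "tx": 0, "ty": 0, "tz": 0.001, "spin": 0}]'

```text
time: 10.23
position: [0.5035, 0.1236, 0.2148]
tool_rot: [1.512, 2.753, 0.003]
ft_force: [-4.1, -0.7, 11.7]
grip_width: 0.178
```

Call:
step_arm --increments '[{"claw": 0, "tx": 0, "ty": 0, "tz": -0.001, "spin": 0}, {"claw": 0, "tx": 0, "ty": 0.002, "tz": -0.001, "spin": 0}, {"claw": 0, "tx": 0, "ty": 0.004, "tz": -0.001, "spin": 0}, {"claw": 0, "tx": 0, "ty": 0.006, "tz": -0.001, "spin": 0}, {"claw": 0, "tx": 0, "ty": 0.008, "tz": -0.001, "spin": 0}, {"claw": 0, "tx": 0, "ty": 0.01, "tz": -0.001, "spin": 0}, {"claw": 0, "tx": 0, "ty": 0.012, "tz": -0.001, "spin": 0}, {"claw": 0, "tx": 0, "ty": 0.012, "tz": -0.001, "spin": 0}]'

```text
time: 10.9
position: [0.5137, 0.1299, 0.2149]
tool_rot: [1.511, 2.752, 0.002]
ft_force: [-1.6, -1.1, 6.3]
grip_width: 0.183
```

```bash
python3 st.py .5167 .1312 .2148 32.45
```

```text
t 10.9 p [0.5137 0.1299 0.2149] yaw_y 32.458139146745204 F [-1.5583 -1.0838  6.2874] grip 0.18280076280996055 tilt [-0.0006  0.0018]
tool shift [-0.0006  0.0032  0.0001] spin 0.008139146745200776
```

Now small steps until both fences push back.

Call:
step_arm --increments '[{"claw": 0, "tx": 0, "ty": 0.001, "tz": 0, "spin": 0}, {"claw": 0, "tx": 0, "ty": 0.002, "tz": 0, "spin": 0}, {"claw": 0, "tx": 0, "ty": 0.003, "tz": 0, "spin": 0}, {"claw": 0, "tx": 0, "ty": 0.003, "tz": 0, "spin": 0}, {"claw": 0, "tx": 0, "ty": 0.003, "tz": 0, "spin": 0}]'

```text
time: 11.32
position: [0.516, 0.1314, 0.2148]
tool_rot: [1.512, 2.753, 0.002]
ft_force: [-2.5, -0.6, 7.3]
grip_width: 0.18
```

Call:
step_arm --increments '[{"claw": 0, "tx": 0, "ty": 0.001, "tz": 0, "spin": 0}, {"claw": 0, "tx": 0, "ty": 0.002, "tz": 0, "spin": 0}, {"claw": 0, "tx": 0, "ty": 0.002, "tz": 0, "spin": 0}, {"claw": 0, "tx": 0, "ty": 0.002, "tz": 0, "spin": 0}]'

```text
time: 11.65
position: [0.5168, 0.1318, 0.2148]
tool_rot: [-1.513, -2.752, 0.002]
ft_force: [-7.4, -2.8, 12.2]
grip_width: 0.18
```

```bash
python3 st.py .5167 .1312 .2148 32.45; python3 -c "
from h import *
s=get_state();r=R.from_euler('z',-12.55,degrees=True);print('jig F',r.inv().apply(s['ft_force']),'T',r.inv().apply(s['torque']))"
```

```text
t 11.65 p [0.5168 0.1318 0.2148] yaw_y 32.40753135729544 F [-7.392  -2.835  12.1703] grip 0.18012049046175843 tilt [ 0.0004 -0.0018]
tool shift [-0.0005 -0.0004  0.    ] spin -0.04246864270456285
jig F [-6.5993 -4.3734 12.1703] T [-0.8926  1.0704 -0.1434]
```

Both fences push back. I'll press a little harder, ease the down force and check yaw seating from the moment.

Call:
step_arm --increments '[{"claw": 0, "tx": 0, "ty": 0.001, "tz": -0.001, "spin": 0}, {"claw": 0, "tx": 0, "ty": 0.002, "tz": -0.001, "spin": 0}, {"claw": 0, "tx": 0, "ty": 0.002, "tz": -0.001, "spin": 0}, {"claw": 0, "tx": 0, "ty": 0.002, "tz": -0.001, "spin": 0}]'

```text
time: 11.98
position: [0.5175, 0.1321, 0.2149]
tool_rot: [-1.512, -2.75, 0.007]
ft_force: [-8.3, -4.5, 10.2]
grip_width: 0.182
```

```bash
cat > f.py <<'E'
from st import *
go(.5167,.1312,.2148,32.45)
s=get_state();r=R.from_euler('z',-12.55,degrees=True);print('jig F',r.inv().apply(s['ft_force']),'T',r.inv().apply(s['torque']))
E
python3 f.py
python3 -c "
from h import *
for n in('top','side'):
    im=imaging.get_image(n);cv2.imwrite(f'pics/{n}4.png',im)
a=cv2.imread('pics/top4.png')[170:280,190:330];b=cv2.imread('pics/side4.png')[180:310,230:390]
cv2.imwrite('pics/c4.png',cv2.resize(b,(800,600),interpolation=cv2.INTER_CUBIC))"
```

```text
t 11.9833 p [0.5175 0.1321 0.2149] yaw_y 32.389792595200575 F [-8.3407 -4.4875 10.2054] grip 0.18161016028774896 tilt [ 0.0009 -0.0056]
tool shift [-0.0004 -0.0011  0.0001] spin -0.06020740479942788
jig F [-7.1663 -6.1927 10.2054] T [-1.2933  1.3256 -0.0754]
```

View pics/c4.png

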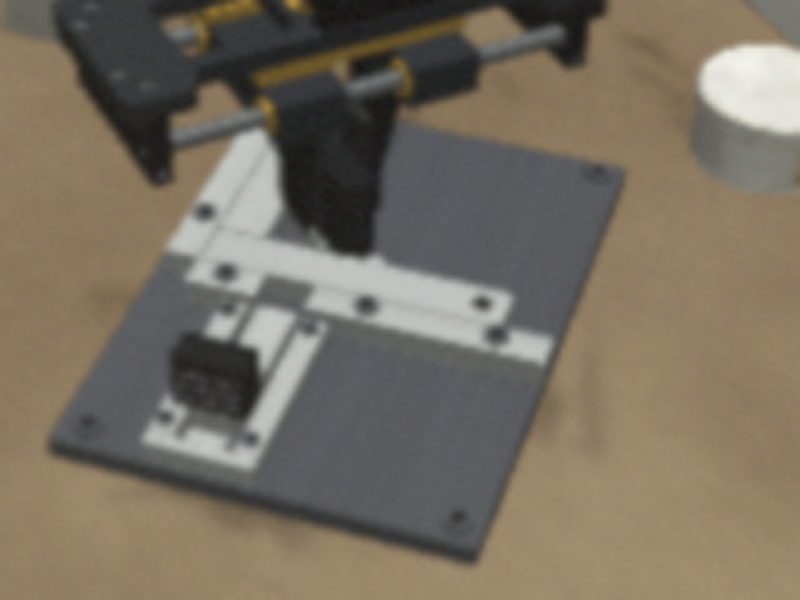

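The square lies flush along both fences: the seams at (270,135)–(205,235) and (260,270)–(510,320) show no gap, and the tongue is well behind. I'll let it settle and re-read.

Call:
step_arm --increments '[{"claw": 0, "tx": 0, "ty": 0, "tz": 0, "spin": 0}, {"claw": 0, "tx": 0, "ty": 0, "tz": 0, "spin": 0}, {"claw": 0, "tx": 0, "ty": 0, "tz": 0, "spin": 0}, {"claw": 0, "tx": 0, "ty": 0, "tz": 0, "spin": 0}, {"claw": 0, "tx": 0, "ty": 0, "tz": 0, "spin": 0}, {"claw": 0, "tx": 0, "ty": 0, "tz": 0, "spin": 0}]'

```text
time: 12.58
position: [0.5175, 0.1321, 0.2149]
tool_rot: [-1.512, -2.75, 0.007]
ft_force: [-8.7, -4.3, 9.9]
grip_width: 0.181
```

```bash
python3 f.py
```

```text
t 12.5833 p [0.5175 0.1321 0.2149] yaw_y 32.386670058533824 F [-8.6749 -4.3009  9.8864] grip 0.18098890609663323 tilt [ 0.0009 -0.0055]
tool shift [-0.0004 -0.0011  0.0001] spin -0.06332994146617921
jig F [-7.533  -6.0831  9.8864] T [-1.258   1.3398 -0.0899]
```

Call:
step_arm --increments '[{"claw": 0, "tx": 0, "ty": 0, "tz": 0, "spin": 0.4}, {"claw": 0, "tx": 0, "ty": 0, "tz": 0, "spin": 0.8}, {"claw": 0, "tx": 0, "ty": 0, "tz": 0, "spin": 0.8}, {"claw": 0, "tx": 0, "ty": 0, "tz": 0, "spin": 0.8}]'

```text
time: 12.92
position: [0.5174, 0.1322, 0.2149]
tool_rot: [-1.529, -2.741, 0.008]
ft_force: [-8.0, -5.4, 9.6]
grip_width: 0.179
```

```bash
python3 f.py
```

```text
t 12.9167 p [0.5174 0.1322 0.2149] yaw_y 31.69426863232868 F [-7.9786 -5.3517  9.6359] grip 0.17909433374267314 tilt [ 0.0002 -0.0057]
tool shift [-0.0005 -0.0012  0.0001] spin -0.7557313676713235
jig F [-6.6251 -6.9575  9.6359] T [-1.2647  1.3578  0.4319]
```

Call:
step_arm --increments '[{"claw": 0, "tx": 0, "ty": 0, "tz": 0, "spin": -0.8}, {"claw": 0, "tx": 0, "ty": 0, "tz": 0, "spin": -1.6}, {"claw": 0, "tx": 0, "ty": 0, "tz": 0, "spin": -1.6}, {"claw": 0, "tx": 0, "ty": 0, "tz": 0, "spin": -1.6}]'

```text
time: 13.25
position: [0.5175, 0.1321, 0.2148]
tool_rot: [-1.495, -2.759, 0.006]
ft_force: [-8.5, -4.7, 10.2]
grip_width: 0.178
```

```bash
python3 f.py
```

```text
t 13.25 p [0.5175 0.1321 0.2148] yaw_y 33.08849658350732 F [-8.4701 -4.6531 10.1717] grip 0.17783147129790325 tilt [ 0.0015 -0.0054]
tool shift [-0.0003 -0.0011  0.    ] spin 0.6384965835073189
jig F [-7.2566 -6.3824 10.1717] T [-1.2149  1.4168 -0.5995]
```

Yaw stiffness is symmetric, so it's flush. I'll return the spin to neutral, and trade a little side push for down force to remove the 0.3° tool tilt.

Call:
step_arm --increments '[{"claw": 0, "tx": 0, "ty": 0, "tz": 0, "spin": 0.4}, {"claw": 0, "tx": 0, "ty": -0.0005, "tz": 0.0005, "spin": 0.8}, {"claw": 0, "tx": 0, "ty": -0.001, "tz": 0.001, "spin": 0.8}, {"claw": 0, "tx": 0, "ty": -0.001, "tz": 0.001, "spin": 0.8}, {"claw": 0, "tx": 0, "ty": -0.001, "tz": 0.001, "spin": 0.8}, {"claw": 0, "tx": 0, "ty": -0.001, "tz": 0.001, "spin": 0.8}]'

```text
time: 13.75
position: [0.5172, 0.1319, 0.2148]
tool_rot: [-1.512, -2.751, 0.004]
ft_force: [-9.0, -4.9, 14.3]
grip_width: 0.18
```

```bash
python3 f.py
```

```text
t 13.75 p [0.5172 0.1319 0.2148] yaw_y 32.397444523335544 F [-8.9649 -4.9437 14.2891] grip 0.17984395006610915 tilt [ 0.0008 -0.0036]
tool shift [-0.0004 -0.0008  0.    ] spin -0.05255547666445892
jig F [-7.6764 -6.7736 14.2891] T [-1.2149  1.4588 -0.0868]
```

Run:
```python
from h import *
from bench import workorder
for n,b in(("top",(325,135,360,175)),("side",(225,160,260,195))):
    a=cv2.imread(f"pics/{n}0.png");c=imaging.get_image(n);x0,y0,x1,y1=b
    print(n,"vblock diff",cv2.absdiff(a,c)[y0:y1,x0:x1].mean())
print(workorder.close_job())
```

```text
top vblock diff 5.786666666666667
side vblock diff 16.522448979591836
the job is handed in; nothing more can be done
None
```

The locking slide is at its end stop and the square is pressed flat into the jig corner, still gripped. The job was handed in at about 14 s of the 54 s allowed; it reports no verdict.

- **Slide:** I gripped the knob and pulled it about 34 mm until the force rose to about 13 N and the tool stalled. The later pictures show the tongue fully behind the side fence.
- **Square:** I picked it up by the grip, turned it about 57°, lowered it onto the plate and pushed it along the diagonal into the corner.
- **Last readings:** The far fence pushes back with 7.7 N and the side fence with 6.8 N, with about 14 N down force. The tool's position agrees with the seated position measured from the first picture to about 1 mm. A ±0.8° turn test met about equal resistance both ways, and the picture of the pressed square shows no gap at either fence.
- **Less certain:**
  - The tool was tilted about 0.2° under the push, after I backed off slightly from 0.3°. I did not measure the square's own tilt.
  - My V-block check, a before/after picture comparison, was not clean. The average difference was 5.8 in the top view and 16.5 in the side view (grey levels out of 255). I think this is the arm or its shadow in the crops, since the arm never went near the block, but I did not view those last pictures.

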